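Press a microphone head into the sprung test coupler and hold it there

TASK

Open the blue microphone tester: swing its lid (with the yellow tab) up and back until it rests on its stop, and let go of it. Then pick up the microphone head that stands in the rubber rest, set its ball grille upright into the orange sprung ring, and gently press it straight down until the ring's top is level with, or below, the black collar round it. Finish while still gripping the microphone head and holding the ring down; do not disturb the other things on the worktop.

Things in the scene. Friction and masses are not known exactly. Their poses are not given: they have to be found in the camera images.
- tester: Microphone tester: blue open-topped box, 130 mm deep (own x) by 140 mm wide (own y) by 75 mm high, walls 6 mm, fixed to the worktop. Origin: centre of its underside, on the vertical axis of the sprung ring; +x points to the hinged far side, z up. Inside, a fixed black collar (outer diameter 78 mm, inner 65 mm) has its rim 50 mm above the worktop.
- hinge (a point): Middle of the lid's hinge axis, on the far upper edge of the tester, 65 mm along the tester's +x from its origin and 75 mm up. The hinge axis runs along the tester's y.
- lid_panel (a joint): Lid angle in rad: 0 shut, grows as the front edge swings up and back, 1.80 at its stop, past upright. The lid (138 mm deep, 144 mm wide, 6 mm thick, 0.2 kg) falls shut when let go before about 1.55 and falls gently onto the stop when let go beyond about 1.65; open, it leans back 13 degrees with the tab behind it, so fingers leaving the tab should draw back and up.
- lid_tab (a point): Grip point of the yellow pull tab that stands up from the lid's top, near the front edge. The tab is 14 mm thick across the tester's y, 22 mm deep, 40 mm tall above the lid; this point lies 28 mm above the lid's top face, 12 mm below the tab's end, 122 mm in front of the hinge and, with the lid shut, 34 mm above it. It turns with the lid. The tab can be pinched across y and turns between the fingers as the lid swings.
- ring_top (a point): Centre of the top of the orange sprung ring (outer diameter 62 mm, opening 44 mm, 12 mm high) inside the collar, on the tester's vertical axis. Untouched it lies 62 mm above the worktop, 12 mm above the collar's rim. Moves down with the ring.
- ring (a joint): How far the ring is pressed down, in m: 0 at rest (up), 0.012 with its top level with the collar's rim, 0.016 at its bottom stop. The spring needs 4 N to start moving, about 10 N at 0.012 and 12 N at 0.016 (500 N/m); the microphone head's weight alone does not press it down.
- mic_head: Loose microphone head, about 0.16 kg, 100 mm tall, standing nose down in a flat black rubber rest ring (60 mm wide, 5 mm high): a steel ball grille of 52 mm diameter with a flat nose of 28 mm diameter below, and a round black neck of 32 mm diameter above, from 43 to 98 mm up. Origin: centre of the flat nose; z runs up the neck. Set in the sprung ring, the nose lies about 8 mm below the ring's top.
- mic_center (a point): Centre of the microphone head, on its axis, 50 mm above the flat nose; the neck is best gripped 24 mm above this point.
- handle_mic: Bystander: hand microphone lying down, 198 x 55 x 55 mm.
- timer: Bystander: cream desk timer, 60 x 70 x 25 mm.
- driver: Bystander: screwdriver with a green handle, 171 x 24 x 25 mm.
Not all that is in view belongs to the job. There is more than one size of the mic_head; the one meant has the size given above.

How it is judged (in metres and radians):
On the way, in this order (a step that is already met when the one before it is completed fails the run):
1. the lid rests open on its stop, let go of (value of joint lid_panel above 1.73 rad and contact force between tester and the arm below 0.3 N and contact force between tester and the fingers below 0.3 N), for 0.3 s.
2. the microphone head sits upright in the sprung ring (horizontal distance between mic_center and ring_top below 0.01 m and angle between mic_center's own z axis and vertical below 0.2 rad and contact force between mic_head and tester above 0.5 N), for 0.1 s.
At the end, for the whole second after the job is handed in: For the last second: gripper grips the head (>3 N) and presses it into the ring (>5 N, fingers off the tester); ring >=10.5 mm down; head seated (centre 36-48 mm above ring top), within 8 mm of the ring's axis, upright within 0.15 rad, still; lid open beyond 1.73 rad (value of joint ring above 0.0105 m and contact force between mic_head and tester above 5 N and contact force between mic_head and the fingers above 3 N and contact force between tester and the fingers below 0.3 N and horizontal distance between mic_center and ring_top below 0.008 m and z of mic_center in the frame of ring_top between 0.036 and 0.048 m and angle between mic_center's own z axis and vertical below 0.15 rad and linear speed of mic_head below 0.02 m/s and value of joint lid_panel above 1.73 rad); the arm keeps its last pose, push and grip.
It fails at once if the microphone head is pressed into the ring with more than 40 N (contact force between mic_head and tester above 40 N).
It fails at once if a bystander (hand microphone, timer, screwdriver) is moved more than 25 mm (distance of any of handle_mic, timer, driver from where it was at the start of the episode above 0.025 m).
It also fails if it takes over 54 s, if anything falls off the work surface, if the arm or the gripper's body presses on something with over 40 N, if the wrist force passes 120 N, or if a joint passes its speed limit or range.

ROBOT

A 6-joint arm with a two-finger parallel gripper is mounted at the origin on the work surface; the furniture and walls round the work are solid. World frame = base frame: x ahead of the robot, y to its left, z up, the work surface at z = 0. Lengths are in m, angles in degrees, forces in N, time in s.
With the tool pointing down it reaches from about 0.35 to 0.875 m from the base axis. Payload 4.2 kg.
Tool frame: the origin (TCP) lies at the very end of the fingers, on their centre line; the grasp point (between the pads) lies 19 mm behind it; z points along the fingers, y is the line along which they close (so a half turn about z gives the same grasp; the last joint's range is limited). The gripper opens to 87 mm and grips with 3 to 60 N. Pads are 19 mm wide; open, the fingers measure 117 mm over their backs; the gripper's body (75 mm by 190 mm) begins 51 mm behind the grasp point.
Start: joints at [14.817, 22.042, 0.453, 0, -68.411, -14.817], TCP at [0.625, 0, 0.223] pointing down, gripper open.
Joint ranges: [-179.83, 179.83], [-69.29, 118.12], [-61.27, 80.66], [-181.25, 117.63], [-171.15, -9.14], [-177.46, 177.46]. Speed limits (degrees/s): [159.86, 159.86, 180, 180, 180, 180].

INTERFACE

Orientations are given as a 3x3 rotation matrix whose columns are the frame's x, y, z axes.
In Python, from station import * gives the robot as it stands.
- The arm moves only by the shell command python3 -m pendant 'ROWS'. ROWS is JSON, a list of rows, each an object of numbers: "x", "y", "z": the shift along the world's x, y, z normalised to -1 to 1, where 1 is 250 mm; "rx", "ry", "rz": the turn, a rotation vector about the world's x, y, z normalised to -1 to 1, where 1 is 180 degrees; "claw": the opening, from 0 (shut) to 1 (fully open). A call has exactly 8 rows; each row is the pose to reach, as a shift and turn from the pose commanded when the call began, turning the shorter way round; what a row does not reach only later rows make up. A row lasts 1/8 s, in which the tool goes at most 62.5 mm and 10.7 degrees, less where a joint would pass 70% of its speed; a pose out of reach is approached as far as the arm can. A call with a number of a shift or a turn outside -1 to 1 is refused whole. A call with a gripper value outside its range is refused whole. The fingers move at their own pace and stop on an object; the grip force is fixed at half the most. Time passes only in rows, so rows that repeat a pose let the fingers close, or fill a call up. It gives the time, the measured TCP pose, the force, the opening and the grip force at its end, in the units of the state.
- sense(): the state, without advancing time (a new reading comes with each control period).
- capture(name): name is "scene" or "side" or "wrist"; returns a dict with "color" (400x640x3 uint8, red, green, blue), "mtx" (3x3 intrinsics, pixels), "k1" (the pictures are not rectified: a ray, as slopes to the right and down, at radius r is drawn at 1 + k1 r^2 times it, then the intrinsics apply), "world_to_cam" (4x4, takes a point from world to camera coordinates). Camera axes: x right, y up, looking along -z (the intrinsics and any distortion apply to the point x, -y, -z); pixel columns grow to the right and rows downward; lengths in m; the calibration is good to about 2 mm. A picture is of the moment at which its call begins. There is no depth.
- finish_job(): hands the job in; it is judged then, once.
Trained networks look in a picture, given as the dict that the camera call returned (one of the last four; its "shot" number tells which), for a name from the list of things; names that differ only in an ending like _2 or _b are one class to them, and where a whole thing is asked for, a point or a joint stands for the part that bears it (a point fixed in the world has none). Each returns a list of dicts, best first, with "conf" (0 to 1); they miss things now and then, are a little off and sometimes report something else, mostly with a low value. They report only what shows in the picture. A call takes as long as a camera call. They do not tell look-alikes from the thing itself.
- search_frame(picture, label): "centre" ([column, row] in pixels, amid what is visible of it).
- regions_of(picture, label): "region" (400x640 bool, what is visible of it) and "centre" ([column, row] in pixels, amid what is visible of it).
The state is a dict: "time_s": time; "joints": joint angles; "joint_velocities": joint speeds; "effort": joint torques, N m; "tcp_pos": TCP position; "ee_rot": TCP orientation; "wrist_force": force on the tool from outside, world axes, zero at the start; "moment": the same for the moment, N m; "gripper_width": opening from 0.0 (shut) to 1.0 (fully open); "gripper_force": force on a finger pad.
Only numpy, scipy, OpenCV 4.12 (cv2) and the standard library are available. Lean on these libraries where they do the work, as an engineer would, in place of code of your own. Each camera call takes 0.05 s, during which the arm holds its last target. There are 200 camera calls.

## Working session

There is one attempt and no reset: what is moved stays moved. The work goes in short steps, Python scripts to look and compute and a shell command to move; the robot and the scene stay as the last step left them, time stands still between calls to the robot, and variables do not carry over. Pictures are saved under pics/ and viewed, at most 14 in all, crops included, and the job is handed in when it is done.

```bash
mkdir -p pics; cat > h.py <<'E'
from station import *
import numpy as np, cv2
def ray(p,px):
    K=p["mtx"];u=np.array([(px[0]-K[0][2])/K[0][0],(px[1]-K[1][2])/K[1][1]])
    s=u.copy()
    for _ in range(30): s=u/(1+p["k1"]*(s@s))
    M=np.array(p["world_to_cam"]);R=M[:3,:3];o=-R.T@M[:3,3]
    return o,R.T@np.array([s[0],-s[1],-1.])
def atz(p,px,z):
    o,d=ray(p,px);return o+d*(z-o[2])/d[2]
def proj(p,X):
    M=np.array(p["world_to_cam"]);c=M[:3,:3]@np.array(X)+M[:3,3]
    s=np.array([c[0]/-c[2],-c[1]/-c[2]]);s=s*(1+p["k1"]*(s@s));K=p["mtx"]
    return np.array([K[0][0]*s[0]+K[0][2],K[1][1]*s[1]+K[1][2]])
def tri(obs):
    A=np.zeros((3,3));b=np.zeros(3)
    for p,px in obs:
        o,d=ray(p,px);d=d/np.linalg.norm(d);P=np.eye(3)-d[:,None]*d;A+=P;b+=P@o
    return np.linalg.solve(A,b)
def save(p,n): cv2.imwrite("pics/"+n+".png",np.array(p["color"])[:,:,::-1])
E
python3 - <<'E'
from h import *
np.set_printoptions(precision=3,suppress=True)
for n in ("scene","side"):
    p=capture(n);save(p,n+"0")
    M=np.array(p["world_to_cam"]);print(n,-M[:3,:3].T@M[:3,3],-M[2,:3])
    for l in ("tester","lid_tab","lid_panel","mic_head","handle_mic","timer","driver"):
        for d in search_frame(p,l)[:4]: print(l,round(d["conf"],2),np.round(d["centre"]),atz(p,d["centre"],{"lid_tab":.1,"tester":.075,"lid_panel":.08,"mic_head":.05}.get(l,.015)))
print(sense()["time_s"])
E
```

```text
scene [-0.277 -0.426  1.061] [ 0.597  0.335 -0.729]
tester 0.97 [287. 205.] [0.457 0.102 0.075]
lid_tab 0.77 [287. 196.] [0.47  0.109 0.1  ]
lid_panel 0.69 [285. 199.] [0.471 0.117 0.08 ]
lid_panel 0.47 [356. 246.] [ 0.422 -0.144  0.08 ]
mic_head 0.86 [356. 249.] [ 0.433 -0.141  0.05 ]
mic_head 0.7 [332. 176.] [0.657 0.057 0.05 ]
handle_mic 0.87 [406. 282.] [ 0.426 -0.302  0.015]
timer 0.56 [270. 166.] [0.625 0.281 0.015]
driver 0.79 [246. 222.] [0.381 0.205 0.015]
side [ 0.126 -0.849  0.48 ] [ 0.377  0.841 -0.388]
tester 0.76 [286. 205.] [0.444 0.031 0.075]
lid_tab 0.89 [285. 191.] [0.45  0.051 0.1  ]
mic_head 0.74 [317. 255.] [ 0.437 -0.161  0.05 ]
handle_mic 0.69 [346. 306.] [ 0.439 -0.283  0.015]
driver 0.9 [241. 206.] [0.382 0.192 0.015]
0.8
```

View pics/scene0.png

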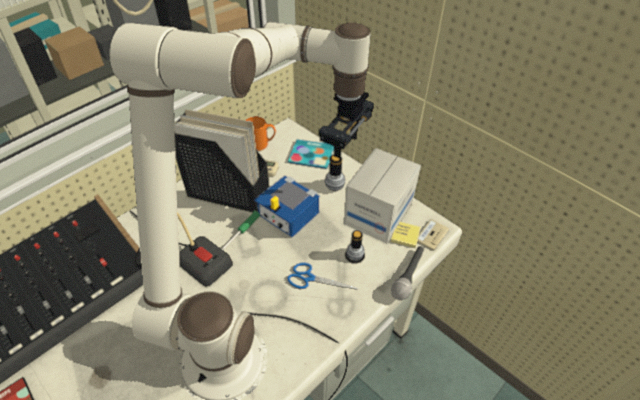

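View pics/side0.png

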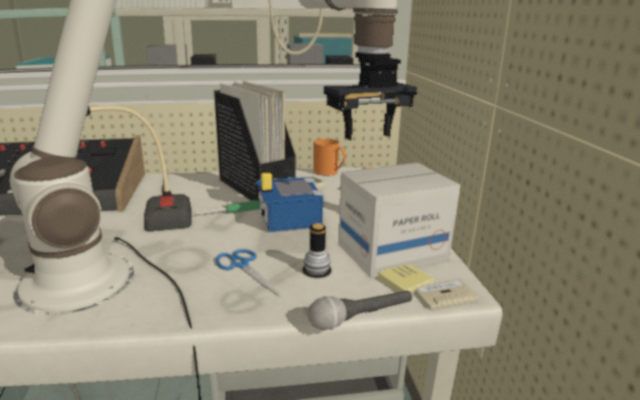

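The scene picture shows the blue tester at (288,205), with its yellow tab near (275,202). There are two mic heads, at (356,246) and (334,172). The side picture shows one mic head at (317,250), the tester at (290,200) and its tab at (266,182).

```bash
python3 - <<'E'
from h import *
np.set_printoptions(precision=3,suppress=True)
s=capture("scene");d=capture("side");w=capture("wrist")
A=cv2.resize(s["color"][145:275,235:385],None,fx=4,fy=4,interpolation=cv2.INTER_CUBIC)[:, :400+200]
B=cv2.resize(d["color"][160:280,240:340],None,fx=2,fy=2,interpolation=cv2.INTER_CUBIC)
c=np.zeros((520,800,3),np.uint8);c[:,:600]=A;c[:240,600:]=B
c[260:460,600:]=cv2.resize(w["color"],(200,200))
cv2.imwrite("pics/crop1.png",c[:,:,::-1])
save(w,"wrist0")
def tab(p):
    h=cv2.cvtColor(p["color"],cv2.COLOR_RGB2HSV);m=cv2.inRange(h,(20,150,120),(32,255,255))
    n,l,st,ce=cv2.connectedComponentsWithStats(m)
    return [(list(st[i]),ce[i]) for i in range(1,n) if st[i][4]>15]
print(tab(s));print(tab(d))
for l in("mic_head","tester"):
  for p in (s,d,w):
    for r in regions_of(p,l)[:3]:
        ys,xs=np.where(r["region"]);print(l,p["shot"],round(r["conf"],2),r["centre"],xs.min(),xs.max(),ys.min(),ys.max())
# mic top (98mm) & bottom heights
E
```

```text
[([np.int32(332), np.int32(156), np.int32(7), np.int32(5), np.int32(17)], array([335.059, 158.118])), ([np.int32(271), np.int32(196), np.int32(8), np.int32(14), np.int32(86)], array([274.256, 202.64 ])), ([np.int32(354), np.int32(231), np.int32(7), np.int32(6), np.int32(23)], array([357.043, 233.913]))]
[([np.int32(262), np.int32(173), np.int32(10), np.int32(17), np.int32(138)], array([266.181, 180.478]))]
mic_head 3 0.89 [354.8, 245.4] 346 363 230 258
mic_head 3 0.56 [332.5, 176.1] 324 344 156 190
mic_head 3 0.32 [286.7, 200.3] 255 317 177 221
mic_head 4 0.6 [316.0, 252.7] 304 329 224 274
mic_head 5 0.8 [501.8, 42.8] 466 550 14 76
mic_head 5 0.71 [288.3, 217.9] 256 318 189 244
tester 3 0.7 [287.5, 206.3] 256 318 176 235
tester 4 0.65 [318.0, 249.7] 303 328 224 272
tester 4 0.61 [287.2, 204.3] 257 324 174 231
tester 5 0.97 [424.3, 225.2] 372 489 201 298
```

View pics/crop1.png

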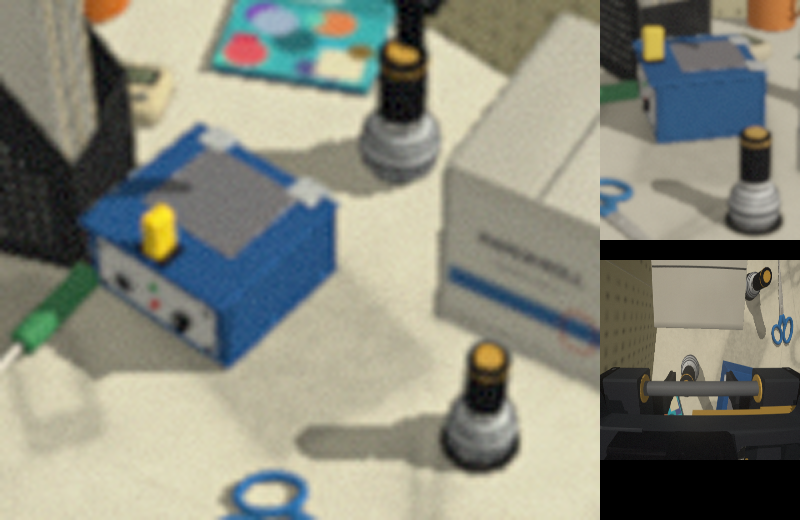

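View pics/wrist0.png

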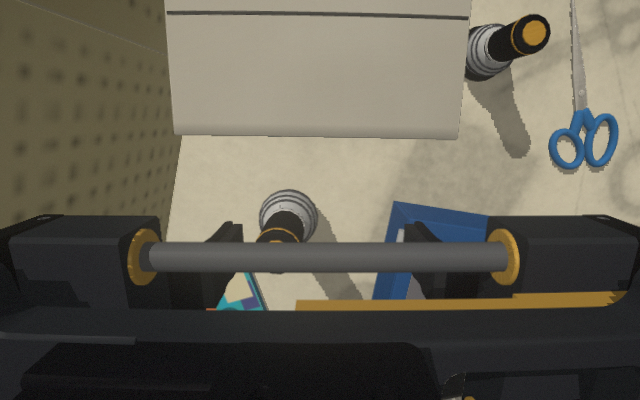

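```bash
python3 - <<'E'
from h import *
from scipy.optimize import least_squares
np.set_printoptions(precision=3,suppress=True)
s=capture("scene");d=capture("side")
ob=[(s,(-65,-70,0),(292,236.3)),(d,(-65,-70,0),(268.5,230)),(s,(65,-70,0),(319,212.5)),(d,(65,-70,0),(322.5,225)),
(s,(-73,72,81),(255.5,200.5)),(s,(65,72,81),(285,176.2)),(s,(65,-72,81),(319,195.8)),(d,(65,-72,81),(322.5,198)),
(s,(-57,0,101),(274.3,202.6)),(d,(-57,0,101),(266.2,180.5))]
def W(q,l):
    l=np.array(l)/1e3;c,n=np.cos(q[2]),np.sin(q[2]);return np.array([q[0]+c*l[0]-n*l[1],q[1]+n*l[0]+c*l[1],l[2]])
f=lambda q:np.concatenate([proj(p,W(q,l))-u for p,l,u in ob])
r=least_squares(f,[.47,.08,0],loss="soft_l1");q=r.x;print(q[:2],np.degrees(q[2]));print(f(q).reshape(-1,2))
print("tab",W(q,(-57,0,109)),tri([ob[-2][::2],ob[-1][::2]]))
# mics: tip orange centres, base
cr=lambda x,y:(235+x/4,145+y/4)
for n,tip,ball,wl in(("near",cr(490,358),cr(481,430),77/4),("rear",cr(403,54),cr(400,140),80/4)):
    for z in(.1,.082,.12): print(n,z,atz(s,tip,z))
    b=atz(s,ball,.027);M=np.array(s["world_to_cam"]);dep=-(M[:3,:3]@b+M[:3,3])[2];print("ball",b,"diam",wl*dep/s["mtx"][0][0])
print("near tri tip",tri([(s,cr(490,358)),(d,(240+155/2,160+133/2))]),"ball",tri([(s,cr(481,430)),(d,(240+154/2,160+208/2))]))
E
```

```text
[0.485 0.116] -9.121297043798803
[[ 0.117  1.284]
 [-0.539  2.336]
 [ 0.403 -0.062]
 [-0.386  2.051]
 [-1.775 -1.759]
 [-0.411 -2.12 ]
 [ 1.058 -0.827]
 [ 0.662 -2.097]
 [ 0.213 -0.244]
 [-0.463  0.362]]
tab [0.429 0.125 0.109] [0.429 0.125 0.101]
near 0.1 [ 0.444 -0.138  0.1  ]
near 0.082 [ 0.457 -0.132  0.082]
near 0.12 [ 0.429 -0.144  0.12 ]
ball [ 0.437 -0.14   0.027] diam 0.054685223692392815
rear 0.1 [0.688 0.062 0.1  ]
rear 0.082 [0.706 0.072 0.082]
rear 0.12 [0.668 0.052 0.12 ]
ball [0.667 0.051 0.027] diam 0.0657693407427836
near tri tip [ 0.448 -0.136  0.096] ball [ 0.448 -0.135  0.012]
```

```bash
python3 - <<'E'
from h import *
np.set_printoptions(precision=3,suppress=True)
s=capture("scene");d=capture("side");t=sense();print(t["ee_rot"],t["tcp_pos"],t["gripper_width"],t["time_s"])
for u in((252,200),(295,187)): print("side",atz(d,u,0))
A=cv2.resize(s["color"][100:220,165:285],(480,480),interpolation=cv2.INTER_CUBIC)
B=cv2.resize(d["color"][75:215,205:305],(343,480),interpolation=cv2.INTER_CUBIC)[:,:320]
cv2.imwrite("pics/crop2.png",np.hstack([A,B])[:,:,::-1])
E
```

```text
[[ 0. -1. -0.]
 [-1. -0.  0.]
 [-0.  0. -1.]] [0.625 0.    0.223] 1.0015779213699703 1.45
side [0.43  0.256 0.   ]
side [0.573 0.305 0.   ]
```

View pics/crop2.png

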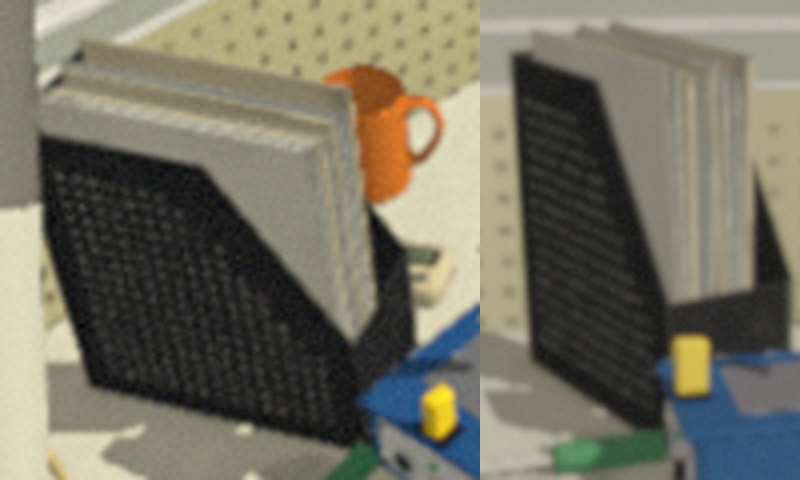

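```bash
python3 -m pendant '[{"x":-0.2,"y":0.12,"z":-0.05,"rz":0.06,"claw":1},{"x":-0.4,"y":0.25,"z":-0.1,"rz":0.12,"claw":1},{"x":-0.6,"y":0.4,"z":-0.15,"rz":0.18,"claw":1},{"x":-0.784,"y":0.5,"z":-0.2,"rz":0.24,"claw":1},{"x":-0.784,"y":0.5,"z":-0.25,"rz":0.3,"claw":0.6},{"x":-0.784,"y":0.5,"z":-0.25,"rz":0.36,"claw":0.6},{"x":-0.784,"y":0.5,"z":-0.25,"rz":0.42,"claw":0.6},{"x":-0.784,"y":0.5,"z":-0.25,"rz":0.449,"claw":0.6}]'
python3 - <<'E'
from h import *
np.set_printoptions(precision=3,suppress=True)
s=capture("scene");d=capture("side");w=capture("wrist");t=sense();print(t["ee_rot"],t["tcp_pos"],t["time_s"])
cv2.imwrite("pics/b.png",np.hstack([cv2.resize(s["color"][130:250,215:335],(480,480)),cv2.resize(d["color"][75:235,210:310],(300,480))])[:,:,::-1])
for n,p in(("s",s),("d",d),("w",w)):
    print(n,[(x["centre"],round(x["conf"],2)) for x in search_frame(p,"lid_tab")[:2]],"exp",proj(p,(.429,.125,.101)),"tcp",proj(p,t["tcp_pos"]))
E
```

```text
[[-0. -1.  0.]
 [-1.  0.  0.]
 [-0. -0. -1.]] [0.625 0.    0.223] 1.6
s [([284.8, 195.7], 0.59)] exp [274.449 202.308] tcp [345.696 146.518]
d [([288.2, 190.8], 0.97)] exp [265.728 180.822] tcp [367.085 136.598]
w [([433.8, 234.7], 0.84)] exp [514.693 307.767] tcp [323.927 238.477]$[0]: bad value
```

View pics/b.png

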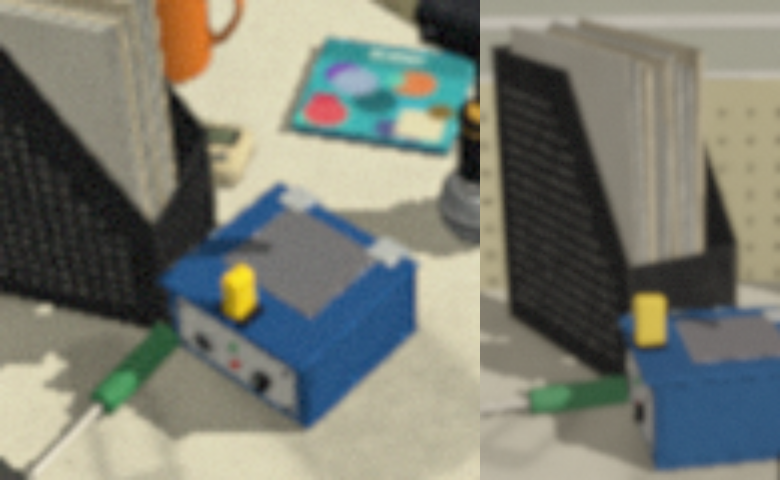

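The move was refused, so the picture is unchanged: tab at scene (275,203), clear of the rack. The rows probably need every key.

```bash
python3 -m pendant '[{"x":-0.2,"y":0.12,"z":-0.05,"rx":0,"ry":0,"rz":0.06,"claw":1},{"x":-0.4,"y":0.25,"z":-0.1,"rx":0,"ry":0,"rz":0.12,"claw":1},{"x":-0.6,"y":0.4,"z":-0.15,"rx":0,"ry":0,"rz":0.18,"claw":1},{"x":-0.784,"y":0.5,"z":-0.2,"rx":0,"ry":0,"rz":0.24,"claw":1},{"x":-0.784,"y":0.5,"z":-0.25,"rx":0,"ry":0,"rz":0.3,"claw":0.6},{"x":-0.784,"y":0.5,"z":-0.25,"rx":0,"ry":0,"rz":0.36,"claw":0.6},{"x":-0.784,"y":0.5,"z":-0.25,"rx":0,"ry":0,"rz":0.42,"claw":0.6},{"x":-0.784,"y":0.5,"z":-0.25,"rx":0,"ry":0,"rz":0.449,"claw":0.6}]'
python3 - <<'E'
from h import *
np.set_printoptions(precision=3,suppress=True)
s=capture("scene");d=capture("side");w=capture("wrist");t=sense();print(t["ee_rot"],t["tcp_pos"],t["time_s"])
cv2.imwrite("pics/b2.png",np.hstack([cv2.resize(s["color"][130:250,235:335],(250,300)),cv2.resize(d["color"][115:235,210:310],(250,300)),cv2.resize(w["color"],(300,300))])[:,:,::-1])
for n,p in(("s",s),("d",d),("w",w)):
    print(n,[(x["centre"],round(x["conf"],2)) for x in search_frame(p,"lid_tab")[:2]],"exp",proj(p,(.429,.125,.101)),"tcp",proj(p,t["tcp_pos"]))
E
```

```text
time_s: 2.75
tcp_pos: [0.429, 0.1252, 0.1602]
ee_rot: [[0.988, -0.156, 0.0], [-0.156, -0.988, 0.0], [0.0, -0.0, -1.0]]
wrist_force: [1.0, -0.4, 0.3]
gripper_width: 0.649
gripper_force: 0.0
[[ 0.987 -0.161  0.   ]
 [-0.161 -0.987  0.   ]
 [ 0.    -0.    -1.   ]] [0.429 0.125 0.16 ] 2.9
s [([288.1, 196.3], 0.87)] exp [274.449 202.308] tcp [273.017 188.007]
d [([286.0, 190.7], 0.65)] exp [265.728 180.822] tcp [265.147 156.911]
w [([322.1, 122.0], 0.67), ([323.5, 124.6], 0.56)] exp [324.924 210.007] tcp [325.317 240.944]
```

View pics/b2.png

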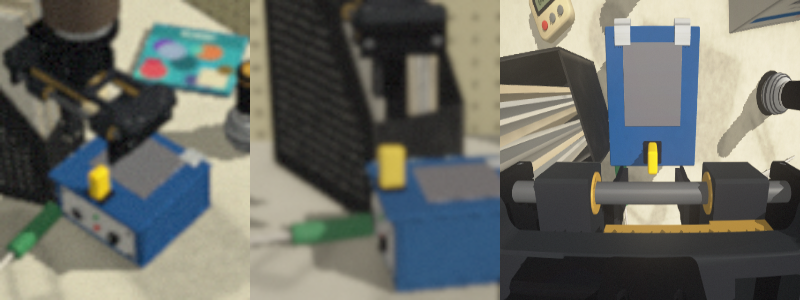

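The wrist view shows the tab at about (324,210), centred between the fingers, with the lid edges parallel to the tool axes.

```bash
python3 -m pendant '[{"x":0,"y":0,"z":-0.1,"rx":0,"ry":0,"rz":0,"claw":0.6},{"x":0,"y":0,"z":-0.2,"rx":0,"ry":0,"rz":0,"claw":0.6},{"x":0,"y":0,"z":-0.27,"rx":0,"ry":0,"rz":0,"claw":0.6},{"x":0,"y":0,"z":-0.27,"rx":0,"ry":0,"rz":0,"claw":0},{"x":0,"y":0,"z":-0.27,"rx":0,"ry":0,"rz":0,"claw":0},{"x":0,"y":0,"z":-0.27,"rx":0,"ry":0,"rz":0,"claw":0},{"x":0,"y":0,"z":-0.27,"rx":0,"ry":0,"rz":0,"claw":0},{"x":0,"y":0,"z":-0.27,"rx":0,"ry":0,"rz":0,"claw":0}]'
python3 - <<'E'
import numpy as np
a=np.radians(-9.1);r=np.hypot(.122,.034);p0=np.arctan2(.034,.122)
for th in np.arange(0,1.81,.15):
    dx=.122-r*np.cos(th+p0);dz=r*np.sin(th+p0)-.034
    print(round(th,2),np.round([dx*np.cos(a)/.25,dx*np.sin(a)/.25,dz/.25],3))
E
```

```text
time_s: 4.05
tcp_pos: [0.4289, 0.1238, 0.093]
ee_rot: [[0.987, -0.159, -0.0], [-0.159, -0.987, -0.002], [-0.0, 0.002, -1.0]]
wrist_force: [1.3, -4.6, 3.3]
gripper_width: 0.16
gripper_force: 30.0
0.0 [ 0. -0.  0.]
0.15 [ 0.025 -0.004  0.071]
0.3 [ 0.061 -0.01   0.138]
0.45 [ 0.106 -0.017  0.199]
0.6 [ 0.16  -0.026  0.252]
0.75 [ 0.221 -0.035  0.296]
0.9 [ 0.288 -0.046  0.331]
1.05 [ 0.359 -0.057  0.355]
1.2 [ 0.432 -0.069  0.368]
1.35 [ 0.507 -0.081  0.37 ]
1.5 [ 0.582 -0.093  0.36 ]
1.65 [ 0.654 -0.105  0.34 ]
1.8 [ 0.722 -0.116  0.308]
```

```bash
python3 -m pendant '[{"x":0.025,"y":-0.004,"z":0.071,"rx":0,"ry":0,"rz":0,"claw":0},{"x":0.061,"y":-0.01,"z":0.138,"rx":0,"ry":0,"rz":0,"claw":0},{"x":0.106,"y":-0.017,"z":0.199,"rx":0,"ry":0,"rz":0,"claw":0},{"x":0.16,"y":-0.026,"z":0.252,"rx":0,"ry":0,"rz":0,"claw":0},{"x":0.221,"y":-0.035,"z":0.296,"rx":0,"ry":0,"rz":0,"claw":0},{"x":0.288,"y":-0.046,"z":0.331,"rx":0,"ry":0,"rz":0,"claw":0},{"x":0.359,"y":-0.057,"z":0.355,"rx":0,"ry":0,"rz":0,"claw":0},{"x":0.359,"y":-0.057,"z":0.355,"rx":0,"ry":0,"rz":0,"claw":0}]'
```

```text
time_s: 5.05
tcp_pos: [0.5181, 0.1095, 0.1816]
ee_rot: [[0.987, -0.16, -0.003], [-0.16, -0.987, -0.002], [-0.002, 0.003, -1.0]]
wrist_force: [-3.5, -2.6, 5.2]
gripper_width: 0.161
gripper_force: 30.0
```

```bash
python3 -m pendant '[{"x":0.037,"y":-0.006,"z":0.008,"rx":0,"ry":0,"rz":0,"claw":0},{"x":0.073,"y":-0.012,"z":0.013,"rx":0,"ry":0,"rz":0,"claw":0},{"x":0.148,"y":-0.024,"z":0.015,"rx":0,"ry":0,"rz":0,"claw":0},{"x":0.223,"y":-0.036,"z":0.005,"rx":0,"ry":0,"rz":0,"claw":0},{"x":0.26,"y":-0.042,"z":-0.004,"rx":0,"ry":0,"rz":0,"claw":0},{"x":0.295,"y":-0.048,"z":-0.015,"rx":0,"ry":0,"rz":0,"claw":0},{"x":0.32,"y":-0.052,"z":-0.025,"rx":0,"ry":0,"rz":0,"claw":0},{"x":0.32,"y":-0.052,"z":-0.025,"rx":0,"ry":0,"rz":0,"claw":0}]'
```

```text
time_s: 6.05
tcp_pos: [0.5989, 0.0967, 0.175]
ee_rot: [[0.987, -0.16, -0.0], [-0.16, -0.987, -0.002], [0.0, 0.002, -1.0]]
wrist_force: [-1.3, -5.1, 3.4]
gripper_width: 0.156
gripper_force: 30.0
```

```bash
python3 -m pendant '[{"x":0,"y":0,"z":0,"rx":0,"ry":0,"rz":0,"claw":0.45},{"x":0,"y":0,"z":0,"rx":0,"ry":0,"rz":0,"claw":0.45},{"x":0,"y":0,"z":0,"rx":0,"ry":0,"rz":0,"claw":0.45},{"x":0.06,"y":-0.01,"z":0.04,"rx":0,"ry":0,"rz":0,"claw":0.45},{"x":0.14,"y":-0.022,"z":0.12,"rx":0,"ry":0,"rz":0,"claw":0.45},{"x":0.18,"y":-0.028,"z":0.28,"rx":0,"ry":0,"rz":0,"claw":0.45},{"x":0.2,"y":-0.032,"z":0.46,"rx":0,"ry":0,"rz":0,"claw":0.45},{"x":0.2,"y":-0.032,"z":0.5,"rx":0,"ry":0,"rz":0,"claw":0.45}]'
python3 - <<'E'
from h import *
np.set_printoptions(precision=3,suppress=True)
s=capture("scene");d=capture("side");w=capture("wrist")
cv2.imwrite("pics/c.png",np.hstack([cv2.resize(s["color"][100:260,235:375],(420,480)),cv2.resize(d["color"][95:275,220:350],(347,480))])[:,:,::-1])
for l in("ring_top","ring","mic_head"):
  for p in(s,d):print(l,[(x["centre"],round(x["conf"],2)) for x in search_frame(p,l)[:3]])
q=(.485,.116);print(proj(s,(*q,.062)),proj(d,(*q,.062)))
def org(p):
    h=cv2.cvtColor(p["color"],cv2.COLOR_RGB2HSV);m=cv2.inRange(h,(5,150,100),(19,255,255))
    n,l,st,ce=cv2.connectedComponentsWithStats(m)
    return [(st[i].tolist(),ce[i]) for i in range(1,n) if st[i][4]>15]
print(org(s));print(org(d))
E
```

```text
time_s: 7.05
tcp_pos: [0.6505, 0.0903, 0.3039]
ee_rot: [[0.987, -0.159, 0.007], [-0.159, -0.987, 0.002], [0.007, -0.003, -1.0]]
wrist_force: [-0.8, 0.0, 0.1]
gripper_width: 0.45
gripper_force: 0.0
ring_top [([286.1, 199.6], 0.55)]
ring_top [([291.7, 196.1], 0.68), ([322.6, 159.9], 0.27)]
ring [([288.3, 203.0], 0.57)]
ring [([286.0, 195.8], 0.77)]
mic_head [([357.2, 248.7], 0.74), ([331.0, 173.9], 0.7)]
mic_head [([315.6, 250.4], 0.89)]
[288.041 200.415] [289.265 194.201]
[([246, 117, 29, 33, 431], array([260.021, 131.492])), ([278, 194, 21, 17, 190], array([287.816, 202.268]))]
[([315, 141, 3, 9, 17], array([315.706, 144.176])), ([278, 191, 25, 10, 143], array([289.112, 195.168]))]
```

View pics/c.png

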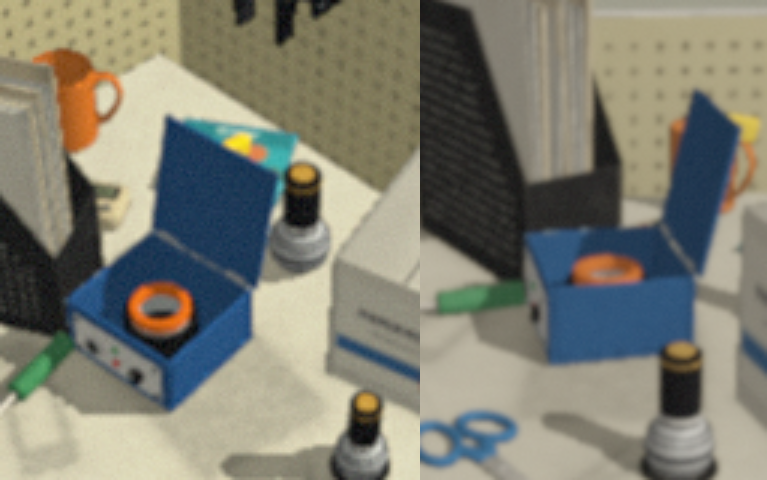

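The picture shows the lid leaning back on its stop and released, with the orange ring at scene (288,202) and side (290,195), where expected.

```bash
python3 -m pendant '[{"x":-0.15,"y":-0.14,"z":0,"rx":0,"ry":0,"rz":0,"claw":1},{"x":-0.33,"y":-0.3,"z":0,"rx":0,"ry":0,"rz":0,"claw":1},{"x":-0.51,"y":-0.46,"z":0,"rx":0,"ry":0,"rz":0,"claw":1},{"x":-0.68,"y":-0.62,"z":0,"rx":0,"ry":0,"rz":0,"claw":1},{"x":-0.824,"y":-0.78,"z":-0.05,"rx":0,"ry":0,"rz":0,"claw":1},{"x":-0.824,"y":-0.912,"z":-0.2,"rx":0,"ry":0,"rz":0,"claw":1},{"x":-0.824,"y":-0.912,"z":-0.34,"rx":0,"ry":0,"rz":0,"claw":1},{"x":-0.824,"y":-0.912,"z":-0.34,"rx":0,"ry":0,"rz":0,"claw":1}]'
python3 - <<'E'
from h import *
np.set_printoptions(precision=3,suppress=True)
s=capture("scene");d=capture("side");w=capture("wrist");t=sense();print(t["tcp_pos"])
print("box",atz(s,(345,227),0),atz(d,(340,252),0))
for l in("mic_head",):
  for p in(s,d,w):print(l,[(x["centre"],round(x["conf"],2)) for x in search_frame(p,l)[:3]])
print("exp w tip",proj(w,(.443,-.138,.098)),"nose",proj(w,(.443,-.138,.0)))
h=cv2.cvtColor(w["color"],cv2.COLOR_RGB2HSV);m=cv2.inRange(h,(10,130,100),(28,255,255))
n,l,st,ce=cv2.connectedComponentsWithStats(m)
for i in range(1,n):
    if st[i][4]>60: print(st[i],ce[i],atz(w,ce[i],.1))
save(w,"w3")
E
```

```text
time_s: 8.5
tcp_pos: [0.4406, -0.1385, 0.2128]
ee_rot: [[0.987, -0.161, -0.006], [-0.161, -0.987, 0.0], [-0.006, 0.001, -1.0]]
wrist_force: [0.2, 0.2, 0.7]
gripper_width: 0.994
gripper_force: 0.0
[ 0.444 -0.138  0.217]
box [ 0.526 -0.061  0.   ] [ 0.524 -0.088  0.   ]
mic_head [([305.5, 162.7], 0.66), ([354.2, 247.1], 0.62)]
mic_head [([316.5, 251.5], 0.65)]
mic_head [([109.2, 11.9], 0.66), ([320.0, 175.3], 0.61)]
exp w tip [324.098 192.097] nose [323.821 173.387]
[ 395    0   38   58 1549] [411.325  27.083] [ 0.567 -0.229  0.1  ]
[  49  152   62   59 1876] [ 79.14  180.745] [0.489 0.08  0.1  ]
[308 177  23  22 378] [319.188 187.262] [ 0.449 -0.134  0.1  ]
[127 229  33  56 894] [139.661 256.591] [0.409 0.046 0.1  ]
[501 229  18  56 270] [512.856 255.256] [ 0.353 -0.307  0.1  ]
[ 296  293  271   18 2707] [435.621 303.396] [ 0.314 -0.229  0.1  ]
```

View pics/w3.png

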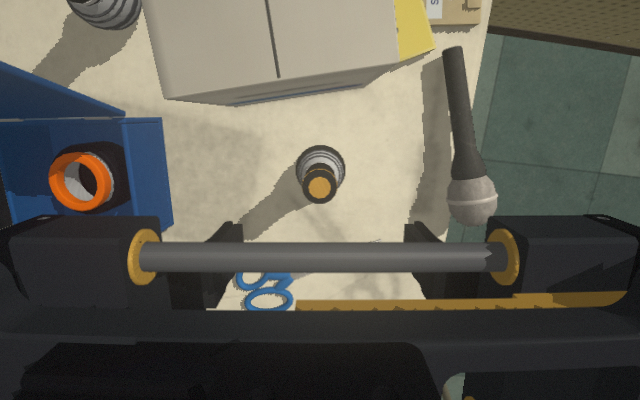

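The wrist view shows the mic head's tip at (319,187), between the fingers. That puts its axis at about (0.448, -0.135). The box and the hand mic are clear.

```bash
python3 -m pendant '[{"x":0.016,"y":0.014,"z":-0.16,"rx":0,"ry":0,"rz":0,"claw":1},{"x":0.016,"y":0.014,"z":-0.32,"rx":0,"ry":0,"rz":0,"claw":1},{"x":0.016,"y":0.014,"z":-0.48,"rx":0,"ry":0,"rz":0,"claw":1},{"x":0.016,"y":0.014,"z":-0.6,"rx":0,"ry":0,"rz":0,"claw":1},{"x":0.016,"y":0.014,"z":-0.644,"rx":0,"ry":0,"rz":0,"claw":1},{"x":0.016,"y":0.014,"z":-0.644,"rx":0,"ry":0,"rz":0,"claw":0.6},{"x":0.016,"y":0.014,"z":-0.644,"rx":0,"ry":0,"rz":0,"claw":0.3},{"x":0.016,"y":0.014,"z":-0.644,"rx":0,"ry":0,"rz":0,"claw":0}]'
python3 -m pendant '[{"x":0,"y":0,"z":0,"rx":0,"ry":0,"rz":0,"claw":0},{"x":0,"y":0,"z":0,"rx":0,"ry":0,"rz":0,"claw":0},{"x":0,"y":0,"z":0,"rx":0,"ry":0,"rz":0,"claw":0},{"x":0,"y":0,"z":0.04,"rx":0,"ry":0,"rz":0,"claw":0},{"x":0,"y":0,"z":0.15,"rx":0,"ry":0,"rz":0,"claw":0},{"x":0,"y":0,"z":0.3,"rx":0,"ry":0,"rz":0,"claw":0},{"x":0,"y":0,"z":0.45,"rx":0,"ry":0,"rz":0,"claw":0},{"x":0,"y":0,"z":0.45,"rx":0,"ry":0,"rz":0,"claw":0}]'
python3 - <<'E'
from h import *
np.set_printoptions(precision=3,suppress=True)
w=capture("wrist");t=sense();print(t["tcp_pos"],t["gripper_width"])
h=cv2.cvtColor(w["color"],cv2.COLOR_RGB2HSV);m=cv2.inRange(h,(10,130,100),(28,255,255))
n,l,st,ce=cv2.connectedComponentsWithStats(m)
for i in range(1,n):
    if st[i][4]>60: print(st[i],ce[i])
save(w,"w4")
E
```

```text
time_s: 9.8
tcp_pos: [0.4476, -0.1347, 0.0552]
ee_rot: [[0.987, -0.159, 0.003], [-0.159, -0.987, 0.0], [0.003, -0.001, -1.0]]
wrist_force: [0.3, -0.1, -0.3]
gripper_width: 0.745
gripper_force: 0.0
time_s: 10.8
tcp_pos: [0.4488, -0.1348, 0.17]
ee_rot: [[0.987, -0.159, 0.008], [-0.159, -0.987, -0.0], [0.008, -0.001, -1.0]]
wrist_force: [-0.5, 0.2, -1.1]
gripper_width: 0.359
gripper_force: 30.0
[ 0.447 -0.135  0.168] 0.3596935121987159
[427   0  26  51 903] [437.268  24.557]
[  15  164   71   61 2080] [ 49.554 190.888]
[239 230  15  56 480] [244.942 257.91 ]
[393 230  15  56 418] [401.438 258.962]
[300 234  47   8 135] [323.511 236.941]
[299 273  48  26 994] [322.723 283.565]
[ 172  294  364   17 4294] [366.793 303.219]
```

View pics/w4.png

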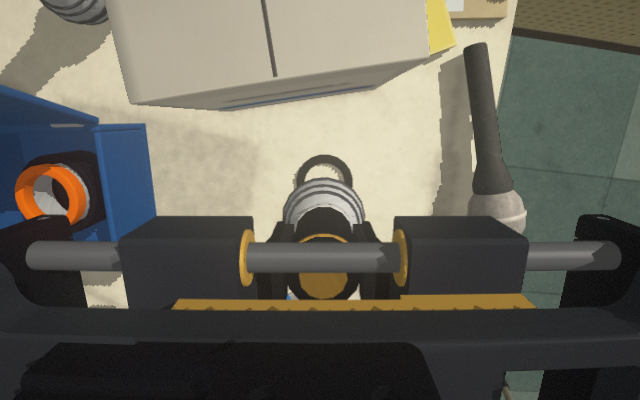

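Wrist view: the head is gripped at the neck (31 mm opening) and has lifted out of its rest. I'll carry it over the ring and refine the ring position from the w3/w4 pictures and the fixed cameras.

```bash
python3 - <<'E'
from h import *
from scipy.optimize import least_squares
np.set_printoptions(precision=3,suppress=True)
def hullbb(p,x,y):
    a=np.linspace(0,2*np.pi,73);P=np.array([proj(p,(x+.031*np.cos(t),y+.031*np.sin(t),.062)) for t in a]);return P
w=capture("wrist")
h=cv2.cvtColor(w["color"],cv2.COLOR_RGB2HSV);m=cv2.inRange(h,(3,150,90),(19,255,255));m[:,150:]=0
ys,xs=np.where(m);print(xs.min(),xs.max(),ys.min(),ys.max())
for q in((.485,.116),(.488,.116),(.485,.12)):
    P=hullbb(w,*q);print(q,P.min(0),P.max(0))
for p in(capture("scene"),capture("side")):
    h=cv2.cvtColor(p["color"],cv2.COLOR_RGB2HSV);m=cv2.inRange(h,(3,150,90),(19,255,255));m[:185]=0;m[225:]=0;m[:,310:]=0
    ys,xs=np.where(m);print(xs.min(),xs.max(),ys.min(),ys.max())
    P=hullbb(p,.485,.116);print(P.min(0),P.max(0))
E
python3 -m pendant '[{"x":0.02,"y":0.1,"z":0.13,"rx":0,"ry":0,"rz":0,"claw":0},{"x":0.04,"y":0.25,"z":0.13,"rx":0,"ry":0,"rz":0,"claw":0},{"x":0.06,"y":0.42,"z":0.13,"rx":0,"ry":0,"rz":0,"claw":0},{"x":0.09,"y":0.6,"z":0.13,"rx":0,"ry":0,"rz":0,"claw":0},{"x":0.11,"y":0.76,"z":0.13,"rx":0,"ry":0,"rz":0,"claw":0},{"x":0.13,"y":0.9,"z":0.13,"rx":0,"ry":0,"rz":0,"claw":0},{"x":0.152,"y":1,"z":0.13,"rx":0,"ry":0,"rz":0,"claw":0},{"x":0.152,"y":1,"z":0.13,"rx":0,"ry":0,"rz":0,"claw":0}]'
python3 - <<'E'
from h import *
np.set_printoptions(precision=3,suppress=True)
w=capture("wrist");s=capture("scene");d=capture("side");t=sense();print(t["tcp_pos"])
for p in(s,d): print([(x["centre"],round(x["conf"],2)) for x in search_frame(p,"mic_head")[:3]],"exp",proj(p,(.485,.116,t["tcp_pos"][2]-.055+.05)),"ring",proj(p,(.485,.116,.062)))
c=np.zeros((450,780,3),np.uint8);c[:300,:480]=cv2.resize(w["color"],(480,300))
c[:300,480:]=cv2.resize(s["color"][115:235,238:338],(300,300))[:, :300]
c2=cv2.resize(d["color"][90:240,230:350],(360,450))
cv2.imwrite("pics/e.png",np.hstack([cv2.resize(w["color"][:250],(440,250))[:,:],cv2.resize(d["color"][110:235,230:330],(200,250)),cv2.resize(s["color"][115:240,238:338],(150,250))])[:,:,::-1])
E
```

```text
12 83 162 222
(0.485, 0.116) [ 10.513 163.539] [ 75.592 230.407]
(0.488, 0.116) [  9.319 160.185] [ 74.492 227.357]
(0.485, 0.12) [  6.729 164.301] [ 71.578 231.02 ]
73 299 194 224
[277.839 193.071] [298.235 207.991]
161 302 191 205
[276.49  189.529] [302.004 199.12 ]
time_s: 12.0
tcp_pos: [0.4844, 0.1164, 0.1975]
ee_rot: [[0.988, -0.157, -0.003], [-0.157, -0.988, -0.001], [-0.002, 0.002, -1.0]]
wrist_force: [0.3, -0.2, -2.1]
gripper_width: 0.364
gripper_force: 30.0
[0.484 0.115 0.198]
[([332.9, 176.9], 0.89), ([283.8, 174.8], 0.69)] exp [285.94  168.805] ring [288.041 200.415]
[([285.7, 149.4], 0.75)] exp [289.046 141.927] ring [289.265 194.201]
```

View pics/e.png

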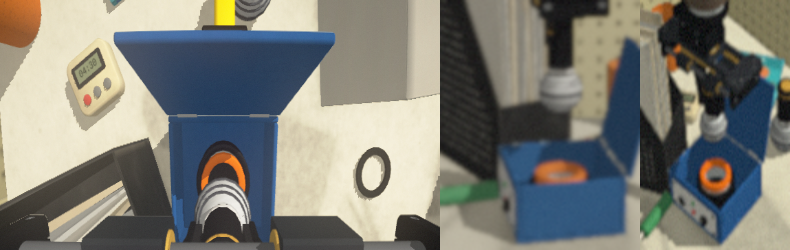

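Wrist view: the head is in line with the ring (both near column 222) and about 2 mm short in x. The lid is open.

```bash
python3 -m pendant '[{"x":0.006,"y":-0.002,"z":-0.08,"rx":0,"ry":0,"rz":0,"claw":0},{"x":0.006,"y":-0.002,"z":-0.16,"rx":0,"ry":0,"rz":0,"claw":0},{"x":0.006,"y":-0.002,"z":-0.23,"rx":0,"ry":0,"rz":0,"claw":0},{"x":0.006,"y":-0.002,"z":-0.28,"rx":0,"ry":0,"rz":0,"claw":0},{"x":0.006,"y":-0.002,"z":-0.31,"rx":0,"ry":0,"rz":0,"claw":0},{"x":0.006,"y":-0.002,"z":-0.33,"rx":0,"ry":0,"rz":0,"claw":0},{"x":0.006,"y":-0.002,"z":-0.344,"rx":0,"ry":0,"rz":0,"claw":0},{"x":0.006,"y":-0.002,"z":-0.344,"rx":0,"ry":0,"rz":0,"claw":0}]'
python3 -m pendant '[{"x":0,"y":0,"z":-0.006,"rx":0,"ry":0,"rz":0,"claw":0},{"x":0,"y":0,"z":-0.012,"rx":0,"ry":0,"rz":0,"claw":0},{"x":0,"y":0,"z":-0.018,"rx":0,"ry":0,"rz":0,"claw":0},{"x":0,"y":0,"z":-0.022,"rx":0,"ry":0,"rz":0,"claw":0},{"x":0,"y":0,"z":-0.026,"rx":0,"ry":0,"rz":0,"claw":0},{"x":0,"y":0,"z":-0.03,"rx":0,"ry":0,"rz":0,"claw":0},{"x":0,"y":0,"z":-0.03,"rx":0,"ry":0,"rz":0,"claw":0},{"x":0,"y":0,"z":-0.03,"rx":0,"ry":0,"rz":0,"claw":0}]'
```

```text
time_s: 13.25
tcp_pos: [0.4862, 0.1148, 0.1131]
ee_rot: [[0.987, -0.159, 0.0], [-0.159, -0.987, 0.0], [0.0, -0.0, -1.0]]
wrist_force: [0.4, 0.0, -1.4]
gripper_width: 0.36
gripper_force: 30.0
time_s: 14.25
tcp_pos: [0.4863, 0.1149, 0.1058]
ee_rot: [[0.987, -0.159, 0.0], [-0.159, -0.987, 0.0], [0.0, -0.0, -1.0]]
wrist_force: [-2.8, 0.2, 6.0]
gripper_width: 0.361
gripper_force: 30.0
```

```bash
python3 -m pendant '[{"x":-0.002,"y":0,"z":0,"rx":0,"ry":0,"rz":0,"claw":0},{"x":-0.004,"y":0,"z":-0.004,"rx":0,"ry":0,"rz":0,"claw":0},{"x":-0.004,"y":0,"z":-0.008,"rx":0,"ry":0,"rz":0,"claw":0},{"x":-0.004,"y":0,"z":-0.012,"rx":0,"ry":0,"rz":0,"claw":0},{"x":-0.004,"y":0,"z":-0.016,"rx":0,"ry":0,"rz":0,"claw":0},{"x":-0.004,"y":0,"z":-0.016,"rx":0,"ry":0,"rz":0,"claw":0},{"x":-0.004,"y":0,"z":-0.016,"rx":0,"ry":0,"rz":0,"claw":0},{"x":-0.004,"y":0,"z":-0.016,"rx":0,"ry":0,"rz":0,"claw":0}]'
python3 -m pendant '[{"x":0,"y":0,"z":-0.004,"rx":0,"ry":0,"rz":0,"claw":0},{"x":0,"y":0,"z":-0.008,"rx":0,"ry":0,"rz":0,"claw":0},{"x":0,"y":0,"z":-0.012,"rx":0,"ry":0,"rz":0,"claw":0},{"x":0,"y":0,"z":-0.016,"rx":0,"ry":0,"rz":0,"claw":0},{"x":0,"y":0,"z":-0.016,"rx":0,"ry":0,"rz":0,"claw":0},{"x":0,"y":0,"z":-0.016,"rx":0,"ry":0,"rz":0,"claw":0},{"x":0,"y":0,"z":-0.016,"rx":0,"ry":0,"rz":0,"claw":0},{"x":0,"y":0,"z":-0.016,"rx":0,"ry":0,"rz":0,"claw":0}]'
```

```text
time_s: 15.25
tcp_pos: [0.4855, 0.115, 0.1021]
ee_rot: [[0.987, -0.159, 0.001], [-0.159, -0.987, 0.0], [0.001, -0.0, -1.0]]
wrist_force: [-2.5, 0.5, 7.4]
gripper_width: 0.36
gripper_force: 30.0
time_s: 16.25
tcp_pos: [0.4855, 0.115, 0.0984]
ee_rot: [[0.987, -0.159, 0.001], [-0.159, -0.987, 0.0], [0.001, -0.0, -1.0]]
wrist_force: [-4.2, 0.3, 9.3]
gripper_width: 0.362
gripper_force: 30.0
```

```bash
python3 -m pendant '[{"x":-0.004,"y":0,"z":-0.002,"rx":0,"ry":0,"rz":0,"claw":0},{"x":-0.004,"y":0,"z":-0.004,"rx":0,"ry":0,"rz":0,"claw":0},{"x":-0.004,"y":0,"z":-0.006,"rx":0,"ry":0,"rz":0,"claw":0},{"x":-0.004,"y":0,"z":-0.008,"rx":0,"ry":0,"rz":0,"claw":0},{"x":-0.004,"y":0,"z":-0.01,"rx":0,"ry":0,"rz":0,"claw":0},{"x":-0.004,"y":0,"z":-0.01,"rx":0,"ry":0,"rz":0,"claw":0},{"x":-0.004,"y":0,"z":-0.01,"rx":0,"ry":0,"rz":0,"claw":0},{"x":-0.004,"y":0,"z":-0.01,"rx":0,"ry":0,"rz":0,"claw":0}]'
python3 - <<'E'
from h import *
np.set_printoptions(precision=2,suppress=True)
s=capture("scene");d=capture("side")
for _ in range(3):
    w=capture("wrist");t=sense();print(t["tcp_pos"],t["wrist_force"],t["moment"])
cv2.imwrite("pics/f.png",np.hstack([cv2.resize(s["color"][130:240,243:343],(400,440),interpolation=cv2.INTER_CUBIC),cv2.resize(d["color"][130:240,240:340],(400,440),interpolation=cv2.INTER_CUBIC)])[:,:,::-1])
E
```

```text
time_s: 17.25
tcp_pos: [0.4847, 0.1151, 0.096]
ee_rot: [[0.987, -0.159, 0.001], [-0.159, -0.987, 0.0], [0.001, -0.001, -1.0]]
wrist_force: [-3.6, 0.5, 9.2]
gripper_width: 0.361
gripper_force: 30.0
[0.48 0.12 0.1 ] [-3.25  0.35  9.23] [ 0.07  1.1  -0.01]
[0.48 0.12 0.1 ] [-3.88 -0.05  8.63] [ 0.07  1.09 -0.  ]
[0.48 0.12 0.1 ] [-4.25  0.4   9.12] [ 0.06  1.13 -0.02]
```

View pics/f.png

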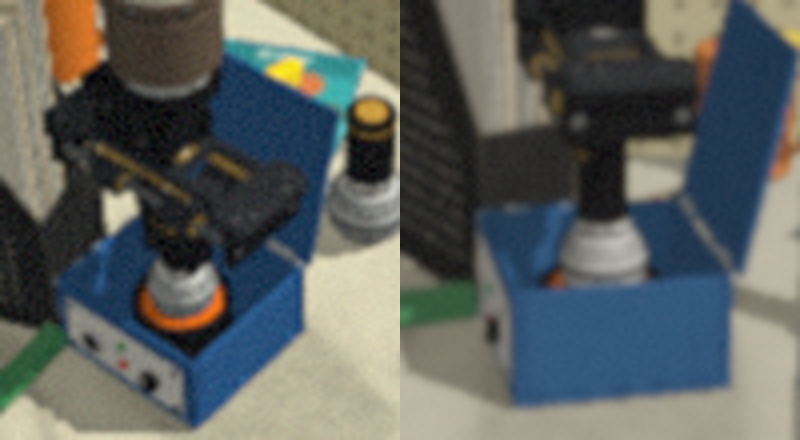

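The pictures show the head upright in the ring but sitting about 2 mm towards +x, which agrees with fx = -4 N. I'll shift it back a little and watch the force.

```bash
python3 -m pendant '[{"x":-0.002,"y":0,"z":0,"rx":0,"ry":0,"rz":0,"claw":0},{"x":-0.004,"y":0,"z":0,"rx":0,"ry":0,"rz":0,"claw":0},{"x":-0.006,"y":0.001,"z":0,"rx":0,"ry":0,"rz":0,"claw":0},{"x":-0.008,"y":0.001,"z":0,"rx":0,"ry":0,"rz":0,"claw":0},{"x":-0.008,"y":0.001,"z":0,"rx":0,"ry":0,"rz":0,"claw":0},{"x":-0.008,"y":0.001,"z":0,"rx":0,"ry":0,"rz":0,"claw":0},{"x":-0.008,"y":0.001,"z":0,"rx":0,"ry":0,"rz":0,"claw":0},{"x":-0.008,"y":0.001,"z":0,"rx":0,"ry":0,"rz":0,"claw":0}]'
python3 - <<'E'
from h import *
np.set_printoptions(precision=4,suppress=True)
F=[]
for _ in range(5):
    w=capture("wrist");t=sense();F.append(list(t["wrist_force"])+list(t["moment"]))
print(t["tcp_pos"],np.mean(F,0))
E
```

```text
time_s: 18.5
tcp_pos: [0.4836, 0.1153, 0.0963]
ee_rot: [[0.987, -0.159, 0.003], [-0.159, -0.987, 0.001], [0.003, -0.001, -1.0]]
wrist_force: [-1.4, -0.2, 8.9]
gripper_width: 0.358
gripper_force: 30.0
[0.4836 0.1153 0.0963] [-1.3486 -0.6689  8.3421 -0.4223  0.3802 -0.0525]
```

```bash
python3 -m pendant '[{"x":-0.002,"y":0,"z":0,"rx":0,"ry":0,"rz":0,"claw":0},{"x":-0.003,"y":0,"z":-0.002,"rx":0,"ry":0,"rz":0,"claw":0},{"x":-0.003,"y":0,"z":-0.004,"rx":0,"ry":0,"rz":0,"claw":0},{"x":-0.003,"y":0,"z":-0.006,"rx":0,"ry":0,"rz":0,"claw":0},{"x":-0.003,"y":0,"z":-0.008,"rx":0,"ry":0,"rz":0,"claw":0},{"x":-0.003,"y":0,"z":-0.008,"rx":0,"ry":0,"rz":0,"claw":0},{"x":-0.003,"y":0,"z":-0.008,"rx":0,"ry":0,"rz":0,"claw":0},{"x":-0.003,"y":0,"z":-0.008,"rx":0,"ry":0,"rz":0,"claw":0}]'
python3 - <<'E'
from h import *
np.set_printoptions(precision=4,suppress=True)
F=[]
for _ in range(6):
    w=capture("wrist");t=sense();F.append(list(t["wrist_force"])+list(t["moment"]))
print(t["tcp_pos"],np.mean(F,0))
E
```

```text
time_s: 19.75
tcp_pos: [0.4834, 0.1154, 0.0946]
ee_rot: [[0.987, -0.158, 0.004], [-0.158, -0.987, 0.001], [0.004, -0.001, -1.0]]
wrist_force: [-1.5, -2.6, 9.8]
gripper_width: 0.36
gripper_force: 30.0
[0.4834 0.1154 0.0946] [-1.1321 -1.606   9.4399 -0.6501  0.1294 -0.0379]
```

```bash
python3 -c "
from station import *
print(finish_job())"
```

```text
the job is handed in; nothing more can be done
None
```

The job is handed in, with no verdict returned: the lid is open on its stop, and the gripped 52 mm mic head holds the ring about 14 mm down with about 11 N, both worked out from force and position readings.

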